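# Fit the water-filter cartridge and set the spout over the mug

### The arm

A 7-joint arm with a two-finger parallel gripper is mounted at the origin on a cart in front of the work surface, level with it; the furniture and walls round the work are solid. World frame = base frame: x ahead of the robot, y to its left, z up, the work surface at z = 0. Lengths are in m, angles in rad, forces in N, time in s.
With the tool pointing down it reaches from about 0.4 to 0.875 m from the base axis. Payload 19.3 kg.
Tool frame: the origin (TCP) lies at the very end of the fingers, on their centre line; the grasp point (between the pads) lies 19 mm behind it; z points along the fingers, y is the line along which they close (so a half turn about z gives the same grasp; the last joint's range is limited). The gripper opens to 85 mm and grips with 20 to 120 N. Pads are 22 mm wide; open, the fingers measure 114 mm over their backs; the gripper's body (76 mm by 85 mm) begins 54 mm behind the grasp point. The pads swing forward as they close: fully open they stand 13 mm farther back than shut.
Start: joints at [-1.307, 0.521, -0.036, 1.599, 0.021, 1.021, -0.113], TCP at [0.205, 0.59, 0.231] pointing down, gripper open.
Joint ranges: [-2.91, 2.91], [-0.3, 2.13], [-1.5, 1.42], [0.17, 2.43], [-1.26, 4.41], [0.16, 1.93], [-2.52, 2.52]. Speed limits (rad/s): [1.89, 1.89, 2.39, 2.39, 3.01, 3.01, 3.01].

### API

Orientations are given as a rotation vector (axis times angle).
In Python, from cell import ctrl gives the robot as it stands.
- The arm moves only by the tool carry_out, never from a script. Its argument "commands" is a list of rows, each a list of 5 numbers: the shift along the tool's x, y, z as a fraction of full scale, then the turn about the tool's z as a fraction of full scale, then the finger opening in mm, from 0 to 85.4. In form: [[tx, ty, tz, twist, claw], ...]. A call has 1 to 20 rows; each row shifts and turns the commanded pose from where the row before left it, along the tool's axes as they then stand; what a row does not reach is not made up. Full scale, the value 1, is 0.03 m for a shift and 10 degrees for a turn. A row lasts 1/8 s, in which the tool goes at most 62.5 mm and 10.7 degrees, less where a joint would pass 70% of its speed; a pose out of reach is approached as far as the arm can. A call with a number of a shift or a turn outside -1 to 1 is refused whole. A call with a gripper value outside its range is refused whole. The fingers move at their own pace and stop on an object; "newtons" is the grip in N (left out, the last holds). Time passes only in rows, so rows that do not move let the fingers close. It gives the time, the measured TCP pose, the force, the opening and the grip force at its end, in the units of the state.
- ctrl.read_state(): the state, without advancing time (a new reading comes with each control period).
- ctrl.read_camera(name): name is "scene" or "top"; returns a dict with "pixels" (480x640x3 uint8, red, green, blue), "depth" (480x640 float32, m along the optical axis (not along the pixel's ray), 0 where there is no reading), "K" (3x3 intrinsics, pixels), "D" ([k1, k2, p1, p2, k3] as OpenCV has them; the pictures are not rectified), "rvec" (rotation vector, rad) and "tvec" (3), from world to camera coordinates, as OpenCV has them. Camera axes: x right, y down, z forward; pixel columns grow to the right and rows downward; lengths in m; the calibration is good to about 2 mm. A picture is of the moment at which its call begins.
- ctrl.job_done(): hands the job in; it is judged then, once.
The state is a dict: "time_s": time; "q": joint angles; "qvel": joint speeds; "joint_torque": joint torques, N m; "tool_pos": TCP position; "tool_rot": TCP orientation; "wrist_force": force on the tool from outside, world axes, zero at the start; "wrist_torque": the same for the moment, N m; "opening": finger opening in m; "gripper_force": force on a finger pad.
Only numpy, scipy, OpenCV 4.12 (cv2) and the standard library are available. Lean on these libraries where they do the work, as an engineer would, in place of code of your own. Each camera call takes 0.05 s, during which the arm holds its last target. There are 200 camera calls.

### The job

Put the countertop water filter back into service: swing the steel spout clear of the cartridge bay, stand the new cartridge upright in the bay and twist it clockwise until it locks, with the spout left where its outlet is over the middle of the mug, so that the first water runs into it. Leave the mug, the drinking glass, the tin and the bottle standing where they are.

Things in the scene. Friction and masses are not known exactly. Their poses are not given: they have to be found in the camera images.
- filter_unit: Countertop water filter, fixed: white base slab 12 mm high and 104 mm wide, a round white cartridge bay in front and a steel post behind. Origin on the worktop under the post's axis; z up; x axis from the bay to the post (to the back), so the bay's axis is 100 mm from the post towards -x. A short tap lever on the left of the post is fixed; only the spout moves.
- bay_mouth (a point): Centre of the bay's open top, on its axis, 108 mm above the worktop; axes of filter_unit. The bay is an open cylinder 75 mm inside, 88 mm outside, at whose floor is a bayonet socket. The cartridge goes straight down with lugs and wing pointing at the slots (see bay_rib), rests on the floor and is turned 80 degrees clockwise, seen from above, to a stop. Only friction resists.
- bay_floor (a point): Centre of the bay's floor, where the cartridge's foot comes to rest, 12 mm above the worktop; axes of filter_unit. Above it is a lip (underside 14 mm, top 20 mm above the floor, bore 44 mm) with two slots 17 mm wide at opposite sides. With lugs on the lip, not in the slots, the cartridge stands 17 mm too high.
- bay_rib (a point): Small grey rib on the outside of the bay's rim, 45 mm from its axis; another is opposite. The ribs stand over the two slots, 80 degrees counterclockwise (from above) of the filter_unit's x axis line. Lugs and wing point at the ribs to enter, either way round; turned clockwise to the stop, the wing lies along the filter_unit's x axis, front to back.
- spout (a joint): Angle of the steel spout about the post's vertical axis, rad, -2 to 2: 0 when it reaches straight over the bay to the front (-x of filter_unit), growing counterclockwise from above (outlet to the -y side of filter_unit). Dry friction of about 0.3 N m holds it where it is left. At the start it hangs over the bay, in the way.
- spout_tube (a point): Point on the axis of the spout's level tube (16 mm diameter, 190 mm above the worktop), 110 mm from the post's axis; the tube is straight and level from 24 to 145 mm from that axis. x axis along the tube towards the post.
- spout_outlet (a point): Centre of the outlet at the lower end of the spout (nozzle 21 mm diameter), 175 mm from the post's axis and 126 mm above the worktop.
- cartridge_centre (a point): New filter cartridge, loose, 0.2 to 0.35 kg, 144 mm long, lying at the start with its axis 28 mm up. Point on its axis at mid length. x axis from foot to wing (up when it stands), y along the wing's width, z across its thickness (up as it lies). Round body of 56 mm diameter from 24 to 76 mm above the foot. In the bay all but the wing is enclosed.
- cartridge_collar (a point): Centre of the grey square collar, 16 mm from cartridge_centre towards the wing, same axes: 56 mm across its flats, which face y and z, 69 mm over its rounded corners, 24 mm high (76 to 100 mm above the foot).
- cartridge_foot (a point): Centre of the cartridge's flat foot, 72 mm from cartridge_centre, same axes. The foot is the end of a spigot of 40 mm diameter, 24 mm long, with two lugs at +y and -y (12 mm wide, reaching 27.5 mm from the axis, 3 to 11 mm above the foot). The cartridge stands steadily on it.
- cartridge_wing (a point): Centre of the wing on top of the cartridge, the grip for turning, 50 mm from cartridge_centre, same axes: a flat grip 15 mm thick (z), 52 mm wide (y) and 44 mm high (x; 100 to 144 mm above the foot).
- mug_mid (a point): White mug with a handle, 78 mm diameter, 97 mm high, standing to the left or the right of the filter unit; point on its axis 48 mm up. The spout's outlet can be brought to within 6 mm of its axis.
- glass_mid (a point): Plain clear drinking glass without a handle, 81 mm diameter, 91 mm high, on the other side of the filter unit; point on its axis, half-way up.
- tin_mid (a point): Food tin, 75 mm diameter, 58 mm high, near the front of the worktop; point on its axis, half-way up.
- bottle_mid (a point): Slender sauce bottle, 59 mm diameter, 203 mm high, standing to the left of the filter unit; point on its axis, 100 mm up.
There are look-alikes about, which are no part of the job. What is shaped like the part that bears cartridge_centre but orange is not meant.

How it is judged:
By the outcome, as a careful person would: the job done as asked, in the order asked, and still so for the second after the job is handed in, with the robot touching nothing.
It also fails if it takes over 72 s, if anything falls off the work surface, if the arm or the gripper's body presses on something with over 40 N, if the wrist force passes 120 N, or if a joint passes its speed limit or range.

## Working session

There is one attempt and no reset: what is moved stays moved. The work goes in short steps, Python scripts to look and compute and a tool call to move; the robot and the scene stay as the last step left them, time stands still between calls to the robot, and variables do not carry over. Pictures are saved under pics/ and viewed, at most 10 in all, crops included, and the job is handed in when it is done.

Besides the shell and the picture viewer there is one more tool, called as name(argument=value, ...) on one line, values as JSON. carry_out: Moves the arm, as the interface text tells. Its arguments: {"type":"object","properties":{"commands":{"type":"array","items":{"type":"array","items":{"type":"number"}}},"newtons":{"type":"number"}},"required":["commands"]}

```bash
mkdir -p pics; ls
cat > h.py <<'E'
import numpy as np, cv2
from cell import ctrl
def cam(n):
    c=ctrl.read_camera(n); c['R']=cv2.Rodrigues(np.array(c['rvec'],float))[0]; c['t']=np.array(c['tvec'],float).ravel(); return c
def cloud(c):
    v,u=np.mgrid[0:480,0:640]; p=np.stack([u,v],-1).reshape(-1,1,2).astype(float)
    n=cv2.undistortPoints(p,c['K'],c['D']).reshape(-1,2); d=c['depth'].reshape(-1,1)
    X=np.hstack([n*d,d]); W=(X-c['t'])@c['R']; W[d[:,0]==0]=np.nan
    return W.reshape(480,640,3)
def onplane(c,u,v,z):
    n=cv2.undistortPoints(np.array([[[u,v]]],float),c['K'],c['D']).ravel()
    r=c['R'].T@np.array([n[0],n[1],1]); o=-c['R'].T@c['t']; return o+r*(z-o[2])/r[2]
def save(c,f): cv2.imwrite(f,c['pixels'][:,:,::-1])
E
python3 - <<'E'
from h import *
for n in ('scene','top'):
    c=cam(n); save(c,f'pics/{n}0.png'); np.savez(n+'0.npz',W=cloud(c),px=c['pixels']); print(n,-c['R'].T@c['t'])
s=ctrl.read_state(); print(s)
E
```

```text
pics
scene [-0.65728151  0.74084506  0.78844714]
top [0.38776543 0.05426361 1.31161812]
{'time_s': 0.1, 'q': array([-1.30719202,  0.52195562, -0.03630396,  1.59993133,  0.02120079,
        1.02110245, -0.11280121]), 'qvel': array([-0.00019711, -0.00156485,  0.00049123, -0.00243562,  0.00218109,
       -0.00168973,  0.00097144]), 'joint_torque': array([ 4.65430450e-03, -9.28488064e+01,  1.98479444e+00, -3.70541739e+01,
        1.82049576e-02,  5.12635845e-03, -4.67358973e-05]), 'tool_pos': array([0.20472314, 0.59020848, 0.23078984]), 'tool_rot': array([-5.21943570e-01, -3.09784388e+00,  1.58358524e-03]), 'wrist_force': array([ 0.62605197, -0.30463924,  0.01797379]), 'wrist_torque': array([-0.02623262, -0.04979586, -0.03019535]), 'gripper_force': 0.0, 'opening': 0.08548238287653054}
```

View pics/scene0.png

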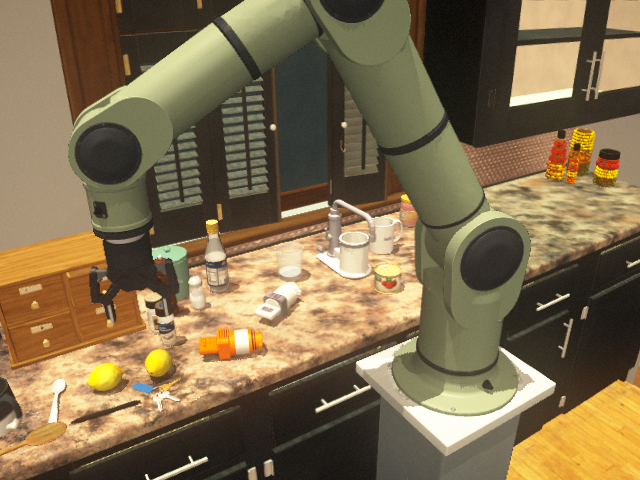

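View pics/top0.png

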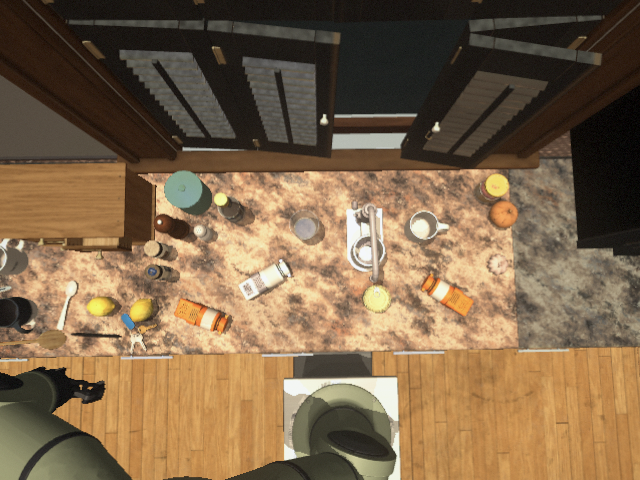

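The scene picture shows the arm on the left, the filter unit at (345,240), the white cartridge at (278,300) and an orange look-alike at (232,343). In the top picture:
- Filter unit at (366,240), with the spout over the bay and its outlet near (376,280).
- Mug at (422,226), to the right. Glass at (305,228), to the left.
- Tin at (376,298). Bottle at (228,207).

There are three cartridge-shaped objects in the top picture: white (265,280), orange (202,315) and orange (448,296). The white one fits, because orange is excluded. I'll confirm it in one enlarged crop.

Run:
```python
from h import *
a=np.load('top0.npz'); im=a['px'][:,:,::-1]; W=a['W']
l=cv2.resize(im[250:310,230:330],None,fx=6,fy=6,interpolation=3)[:, :]
m=cv2.resize(im[180:310,290:455],None,fx=4.5,fy=4.5,interpolation=3)
cv2.imwrite('pics/cart.png',l); cv2.imwrite('pics/filt.png',m)
def show(n,u0,u1,v0,v1,zlo,zhi):
    P=W[v0:v1,u0:u1].reshape(-1,3); P=P[(P[:,2]>zlo)&(P[:,2]<zhi)]
    if len(P)<3: print(n,'none');return
    (cx,cy),r=cv2.minEnclosingCircle(P[:,:2].astype(np.float32)); print(n,len(P),'mean',P.mean(0).round(4),'circ',round(cx,4),round(cy,4),round(r,4))
show('mug',400,440,205,245,.085,.11)
show('glass',288,325,208,248,.08,.105)
show('tin',360,393,282,314,.045,.07)
show('bottle',208,245,190,222,.17,.22)
show('bottleall',208,245,190,222,.03,.17)
show('bayrim',345,390,230,275,.09,.12)
show('spouttube',350,390,195,290,.175,.21)
show('cart',235,295,258,302,.012,.09)
b=W[200:275,343:390].reshape(-1,3); b=b[(b[:,2]>.007)&(b[:,2]<.018)]
print('base',len(b), cv2.minAreaRect(b[:,:2].astype(np.float32)))
P=W[195:290,350:390].reshape(-1,3); P=P[(P[:,2]>.175)&(P[:,2]<.21)]; print(P[np.argsort(P[:,0])][::max(1,len(P)//25)].round(3))
P=W[258:302,235:295].reshape(-1,3); P=P[(P[:,2]>.012)&(P[:,2]<.09)]
print('cart rect',cv2.minAreaRect(P[:,:2].astype(np.float32)),np.nanmax(P[:,2]))
```

```text
mug 173 mean [ 0.5613 -0.2309  0.0936] circ 0.559 -0.2292 0.0418
glass 111 mean [0.5751 0.0965 0.089 ] circ 0.5679 0.0957 0.0406
tin 609 mean [ 0.3651 -0.0999  0.0557] circ 0.3651 -0.0998 0.0377
bottle 175 mean [0.6145 0.2934 0.2004] circ 0.6159 0.2961 0.0173
bottleall 435 mean [0.6082 0.2887 0.1071] circ 0.6378 0.3184 0.0618
bayrim 223 mean [ 0.4938 -0.0734  0.1062] circ 0.4925 -0.0752 0.046
spouttube 477 mean [ 0.5041 -0.0783  0.1949] circ 0.5064 -0.0762 0.0929
cart 1000 mean [0.4212 0.2079 0.0464] circ 0.4206 0.2087 0.0736
base 930 ((0.5308190584182739, -0.08011587709188461), (0.13170455396175385, 0.1905720978975296), 88.36077880859375)
[[ 0.414 -0.08   0.176]
 [ 0.423 -0.087  0.181]
 [ 0.43  -0.086  0.193]
 [ 0.435 -0.074  0.189]
 [ 0.442 -0.088  0.194]
 [ 0.449 -0.081  0.199]
 [ 0.457 -0.084  0.198]
 [ 0.464 -0.076  0.199]
 [ 0.472 -0.074  0.199]
 [ 0.479 -0.082  0.198]
 [ 0.484 -0.073  0.192]
 [ 0.492 -0.073  0.194]
 [ 0.501 -0.08   0.201]
 [ 0.508 -0.08   0.202]
 [ 0.514 -0.073  0.194]
 [ 0.521 -0.08   0.197]
 [ 0.528 -0.076  0.197]
 [ 0.536 -0.076  0.198]
 [ 0.543 -0.074  0.195]
 [ 0.551 -0.079  0.197]
 [ 0.558 -0.074  0.198]
 [ 0.563 -0.07   0.195]
 [ 0.573 -0.074  0.2  ]
 [ 0.58  -0.08   0.197]
 [ 0.588 -0.069  0.185]
 [ 0.599 -0.075  0.18 ]]
cart rect ((0.42208942770957947, 0.20871824026107788), (0.055994100868701935, 0.14389002323150635), 29.186132431030273) 0.06419217843791826
```

View pics/cart.png

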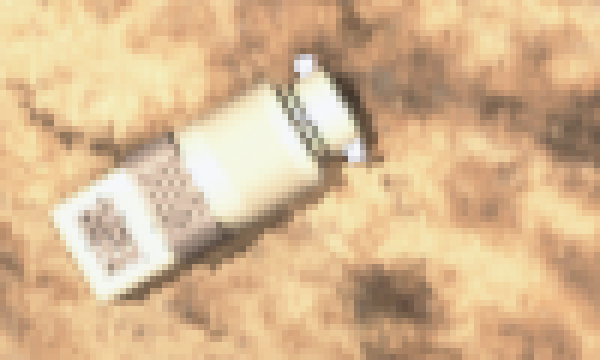

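View pics/filt.png

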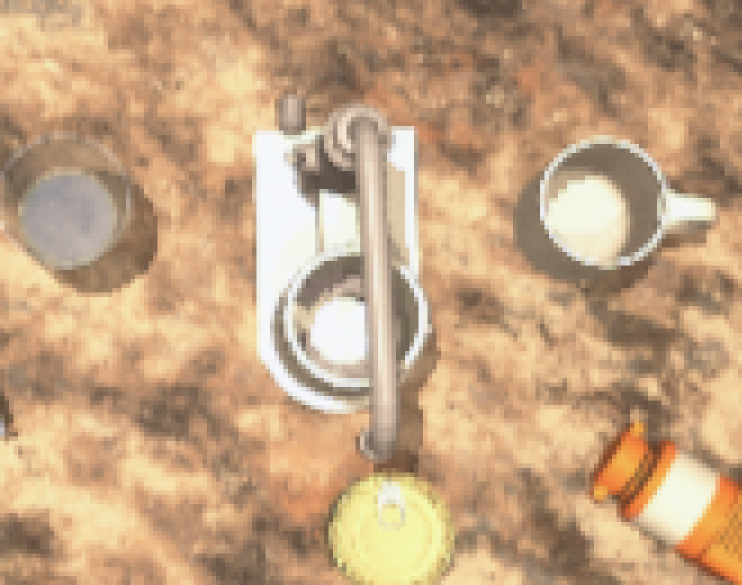

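The enlarged crop confirms the cartridge is white. The wing is the flat white block at crop (105,245), the collar is at (170,190) and the foot with its lugs is at (330,115). In the filter crop, the bay rim is centred near (357,315), the post is at (352,135) and the spout runs down to (375,445). The mug rim is centred at (604,203). Next I'll refine the unit pose and the mug position.

Run:
```python
from h import *
from scipy.optimize import minimize, least_squares
c=cam('top'); W=cloud(c); np.savez('top0.npz',W=W,px=c['pixels'])
cp=lambda x,y,z: onplane(c,290+(x+.5)/4.5-.5,180+(y+.5)/4.5-.5,z)[:2]
L=lambda pts,z:[cp(x,y,z).round(4) for x,y in pts]
print('mug L,R,T,B',L([(540,203),(668,203),(604,137),(604,268)],.097))
print('bay',L([(285,315),(430,315),(357,240),(357,388)],.108))
print('slab left',L([(258,130),(258,360)],.012),'right',L([(412,128),(418,250)],.012),'front',L([(350,410)],.012))
print('post/elbow',L([(357,130)],.19),'tube',L([(370,180),(383,400)],.19),'outlet',L([(375,447)],.126))
# annulus fits from depth
def ann(u0,u1,v0,v1,zlo,zhi,ri,ro,g):
    P=W[v0:v1,u0:u1].reshape(-1,3); P=P[(P[:,2]>zlo)&(P[:,2]<zhi)][:,:2]
    f=lambda q:(np.hypot(*(P-q[:2]).T)-(ri+ro)/2)
    r=least_squares(f,g,loss='soft_l1',f_scale=.002); print(len(P),r.x.round(4),np.abs(r.fun).mean())
ann(400,445,205,245,.088,.105,.0355,.039,[.56,-.225])
ann(345,395,228,275,.098,.115,.0375,.044,[.4925,-.0752])
for zl in (.03,.06,.1,.13,.16,.2): 
    P=W[195:235,340:380].reshape(-1,3); P=P[(P[:,2]>zl)&(P[:,2]<zl+.03)&(P[:,0]>.57)]; print(zl,len(P),P.mean(0).round(4) if len(P) else '',P.min(0).round(3) if len(P) else '',P.max(0).round(3) if len(P) else '')
s=cam('scene'); S=cloud(s)
M=(S[...,0]>.38)&(S[...,0]<.66)&(abs(S[...,1]+.12)<.16)
def ann2(P,ri,g,n):
    r=least_squares(lambda q:np.hypot(*(P-q).T)-ri,g,loss='soft_l1',f_scale=.002); print(n,len(P),r.x.round(4),np.abs(r.fun).mean())
P=S[M];
q=P[(P[:,2]>.04)&(P[:,2]<.095)]
ann2(q[np.hypot(*(q[:,:2]-[.4925,-.0752]).T)<.055][:,:2],.044,[.4925,-.0752],'bay wall scene')
ann2(q[np.hypot(*(q[:,:2]-[.56,-.225]).T)<.05][:,:2],.039,[.56,-.225],'mug scene')
q=P[(P[:,2]>.182)&(P[:,2]<.2)][:,:2]; print('tube scene',cv2.fitLine(q.astype(np.float32),cv2.DIST_HUBER,0,.001,.001).ravel(),q.min(0),q.max(0))
q=P[(P[:,2]>.04)&(P[:,2]<.16)&(P[:,0]>.56)&(abs(P[:,1]+.075)<.04)]; print('post scene',len(q),q.mean(0),np.percentile(q,[2,98],axis=0))
for v in (W,S):
  q=v.reshape(-1,3); q=q[(q[:,2]>.012)&(q[:,2]<.09)&(np.hypot(q[:,0]-.4215,q[:,1]-.2085)<.09)]; print('cart',cv2.minAreaRect(q[:,:2].astype(np.float32)))
```

```text
mug L,R,T,B [array([ 0.5617, -0.1891]), array([ 0.5606, -0.2655]), array([ 0.601 , -0.2288]), array([ 0.5222, -0.2258])]
bay [array([ 0.4961, -0.0346]), array([ 0.4948, -0.1198]), array([ 0.5398, -0.0781]), array([ 0.4526, -0.0758])]
slab left [array([ 0.6237, -0.0272]), array([ 0.4765, -0.024 ])] right [array([ 0.6236, -0.1258]), array([ 0.5449, -0.1273])] front [array([ 0.444 , -0.0814])]
post/elbow [array([ 0.5906, -0.0707])] tube [array([ 0.5626, -0.0771]), array([ 0.4414, -0.0809])] outlet [array([ 0.4176, -0.0833])]
167 [ 0.5604 -0.2273] 0.0025840521226212347
206 [ 0.4933 -0.075 ] 0.0016832149808059652
0.03 45 [ 0.5876 -0.064   0.0404] [ 0.571 -0.084  0.03 ] [ 0.639 -0.04   0.059]
0.06 50 [ 0.587  -0.0582  0.0792] [ 0.575 -0.081  0.061] [ 0.602 -0.044  0.088]
0.1 27 [ 0.5825 -0.0577  0.1106] [ 0.575 -0.077  0.101] [ 0.592 -0.037  0.126]
0.13 79 [ 0.5922 -0.0693  0.1466] [ 0.574 -0.094  0.136] [ 0.614 -0.055  0.159]
0.16 67 [ 0.5942 -0.0737  0.1703] [ 0.577 -0.089  0.16 ] [ 0.607 -0.061  0.189]
0.2 2 [ 0.5761 -0.0754  0.2009] [ 0.575 -0.077  0.201] [ 0.577 -0.074  0.201]
bay wall scene 603 [ 0.4984 -0.078 ] 0.0036716369446244002
mug scene 443 [ 0.5644 -0.2271] 0.0026928354724395543
tube scene [ 0.99869925  0.05098885  0.5062097  -0.07440161] [ 0.42179587 -0.08881495] [ 0.59184364 -0.06585722]
post scene 480 [ 0.58478655 -0.06778734  0.10055495] [[ 0.57175554 -0.09070769  0.04194709]
 [ 0.60401766 -0.04374747  0.15595155]]
cart ((0.42202892899513245, 0.20934870839118958), (0.05649283528327942, 0.1448448747396469), 29.359769821166992)
cart ((0.4213491380214691, 0.20538422465324402), (0.05702146515250206, 0.1521308571100235), 25.48038101196289)
```

```bash
cat > plan.py <<'E'
from h import *
import json
def yaw(s=None):
    s=s or ctrl.read_state(); R=cv2.Rodrigues(np.array(s['tool_rot']))[0]; return np.degrees(np.arctan2(R[1,0],R[0,0]))
def plan(p,psi,path,nd=2):
    """path: list of (x,y,z,psi_deg,opening,nrows); prints rows in tool axes; returns end"""
    p=np.array(p,float); out=[]
    for x,y,z,ps,o,n in path:
        for k in range(n):
            d=(np.array([x,y,z])-p)/(n-k); dy=((ps-psi)/(n-k))
            a=np.radians(psi); c,s=np.cos(a),np.sin(a)
            r=[round(v,nd) for v in (*(np.array([d[0]*c+d[1]*s,d[0]*s-d[1]*c,-d[2]])/.03),-dy/10)]
            assert max(map(abs,r))<=1,r
            out.append(r+[o]); e=np.array(r[:3])*.03
            p=p+[e[0]*c+e[1]*s,e[0]*s-e[1]*c,-e[2]]; psi-=r[3]*10
    for i in range(0,len(out),20): print(json.dumps(out[i:i+20]).replace(' ',''))
    print('end',p.round(4),round(psi,2)); return p,psi
E
python3 - <<'E'
from plan import *
s=ctrl.read_state(); print(yaw(s))
plan(s['tool_pos'],yaw(s),[(.225,.55,.29,152,85,2),(.46,-.05,.29,0,40,22),(.485,-.079,.26,-0.0,40,3)])
E
```

```text
160.87338445450604
[[-0.54,-0.52,-0.98,0.44,85],[-0.58,-0.48,-0.99,0.45,85],[-0.74,-0.64,0.0,0.69,40],[-0.81,-0.54,0.0,0.69,40],[-0.87,-0.44,0.0,0.69,40],[-0.92,-0.33,0.0,0.69,40],[-0.95,-0.22,0.0,0.69,40],[-0.97,-0.1,0.0,0.69,40],[-0.98,0.01,0.0,0.69,40],[-0.97,0.13,0.0,0.69,40],[-0.94,0.25,0.0,0.69,40],[-0.91,0.36,0.0,0.69,40],[-0.86,0.46,0.0,0.69,40],[-0.8,0.56,0.0,0.69,40],[-0.72,0.66,0.0,0.69,40],[-0.64,0.74,0.0,0.69,40],[-0.55,0.81,0.0,0.69,40],[-0.44,0.87,0.0,0.69,40],[-0.34,0.92,0.0,0.69,40],[-0.22,0.95,0.0,0.69,40]]
[[-0.11,0.97,0.0,0.69,40],[0.01,0.97,0.0,0.7,40],[0.13,0.97,0.0,0.69,40],[0.24,0.95,0.0,0.7,40],[0.28,0.32,0.33,-0.0,40],[0.27,0.32,0.34,-0.0,40],[0.28,0.32,0.33,-0.0,40]]
end [ 0.485  -0.0789  0.26  ] -0.03
```

carry_out(commands=[[-0.54, -0.52, -0.98, 0.44, 85], [-0.58, -0.48, -0.99, 0.45, 85], [-0.74, -0.64, 0.0, 0.69, 40], [-0.81, -0.54, 0.0, 0.69, 40], [-0.87, -0.44, 0.0, 0.69, 40], [-0.92, -0.33, 0.0, 0.69, 40], [-0.95, -0.22, 0.0, 0.69, 40], [-0.97, -0.1, 0.0, 0.69, 40], [-0.98, 0.01, 0.0, 0.69, 40], [-0.97, 0.13, 0.0, 0.69, 40], [-0.94, 0.25, 0.0, 0.69, 40], [-0.91, 0.36, 0.0, 0.69, 40], [-0.86, 0.46, 0.0, 0.69, 40], [-0.8, 0.56, 0.0, 0.69, 40], [-0.72, 0.66, 0.0, 0.69, 40], [-0.64, 0.74, 0.0, 0.69, 40], [-0.55, 0.81, 0.0, 0.69, 40], [-0.44, 0.87, 0.0, 0.69, 40], [-0.34, 0.92, 0.0, 0.69, 40], [-0.22, 0.95, 0.0, 0.69, 40]], newtons=20)

```text
time_s: 2.7
tool_pos: [0.4177, 0.0582, 0.2905]
tool_rot: [-3.051, -0.748, -0.0]
wrist_force: [0.1, 1.3, -0.2]
opening: 0.04
gripper_force: 0.0
```

carry_out(commands=[[-0.11, 0.97, 0.0, 0.69, 40], [0.01, 0.97, 0.0, 0.7, 40], [0.13, 0.97, 0.0, 0.69, 40], [0.24, 0.95, 0.0, 0.7, 40], [0.28, 0.32, 0.33, 0, 40], [0.27, 0.32, 0.34, 0, 40], [0.28, 0.32, 0.33, 0, 40], [0, 0, 0, 0, 40]])

```text
time_s: 3.7
tool_pos: [0.4849, -0.0793, 0.2599]
tool_rot: [3.141, -0.002, -0.002]
wrist_force: [0.1, 0.4, 0.2]
opening: 0.0399
gripper_force: 0.0
```

carry_out(commands=[[0, 0, 0.99, 0, 40], [0, 0, 0.99, 0, 40], [0, 0, 0.98, 0, 40], [0, 0, 0, 0, 18], [0, 0, 0, 0, 18], [0, 0, 0, 0, 18]])

```text
time_s: 4.45
tool_pos: [0.4854, -0.0789, 0.1727]
tool_rot: [-3.142, 0.001, -0.002]
wrist_force: [-1.5, -1.9, 1.5]
opening: 0.0177
gripper_force: 1.3
```

Run:
```python
from plan import *
s=ctrl.read_state(); print(s['tool_pos'],s['opening'],s['wrist_force'],yaw(s))
path=[]
for t in np.linspace(8,77.5,9):
    a=np.radians(t); path.append((.595-.11*np.cos(a),-.0765-.11*np.sin(a),.1712,t,18,1))
plan(s['tool_pos'],yaw(s),path)
```

```text
[ 0.48541608 -0.07885151  0.17271522] 0.017660105704249925 [-1.48638528 -1.85477671  1.48809408] -0.027656601323967335
[[0.02,0.43,0.05,-0.8,18],[0.04,0.56,0.0,-0.87,18],[0.05,0.55,0.0,-0.87,18],[0.04,0.55,0.0,-0.87,18],[0.04,0.56,0.0,-0.87,18],[0.04,0.55,0.0,-0.87,18],[0.04,0.56,0.0,-0.87,18],[0.05,0.55,0.0,-0.86,18],[0.04,0.55,0.0,-0.87,18]]
end [ 0.5711 -0.1838  0.1712] 77.47
```

carry_out(commands=[[0.02, 0.43, 0, -0.8, 18], [0.04, 0.56, 0.0, -0.87, 18], [0.05, 0.55, 0.0, -0.87, 18], [0.04, 0.55, 0.0, -0.87, 18], [0.04, 0.56, 0.0, -0.87, 18], [0.04, 0.55, 0.0, -0.87, 18], [0.04, 0.56, 0.0, -0.87, 18], [0.05, 0.55, 0.0, -0.86, 18], [0.04, 0.55, 0.0, -0.87, 18], [0, 0, 0, 0, 18], [0, 0, 0, 0, 18]])

```text
time_s: 5.82
tool_pos: [0.5708, -0.1838, 0.1722]
tool_rot: [2.453, 1.961, 0.001]
wrist_force: [2.5, -2.7, 1.1]
opening: 0.0181
gripper_force: 1.5
```

Run:
```python
from plan import *
s=ctrl.read_state(); print(s['tool_pos'],s['opening'],s['wrist_force'],s['wrist_torque'],yaw(s))
```

```text
[ 0.57084641 -0.18378666  0.17223725] 0.01814684383088823 [ 2.48676998 -2.71246972  1.09262219] [-0.5327539  -0.5200843  -0.00693615] 77.26629198554922
```

Run:
```python
from plan import *
s=ctrl.read_state(); p=s['tool_pos']
plan(p,yaw(s),[(*p,77.5,40,3),(p[0],p[1],.265,77.5,40,4),(.3974,.2526,.20,119.3,85,17)])
```

```text
[[0.0,0.0,-0.0,-0.01,40],[0.0,0.0,-0.0,-0.01,40],[0.0,0.0,-0.0,-0.0,40],[0.0,0.0,-0.77,-0.0,40],[0.0,0.0,-0.77,-0.0,40],[0.0,0.0,-0.78,-0.0,40],[0.0,0.0,-0.77,-0.0,40],[0.76,-0.52,0.13,-0.25,85],[0.78,-0.48,0.13,-0.25,85],[0.8,-0.45,0.13,-0.25,85],[0.82,-0.41,0.13,-0.25,85],[0.84,-0.38,0.13,-0.24,85],[0.86,-0.34,0.13,-0.25,85],[0.87,-0.3,0.13,-0.24,85],[0.88,-0.27,0.13,-0.25,85],[0.89,-0.23,0.12,-0.24,85],[0.9,-0.19,0.13,-0.25,85],[0.91,-0.15,0.12,-0.24,85],[0.91,-0.12,0.13,-0.25,85],[0.92,-0.07,0.12,-0.24,85]]
[[0.92,-0.04,0.13,-0.25,85],[0.92,0.01,0.12,-0.24,85],[0.92,0.04,0.13,-0.25,85],[0.93,0.08,0.12,-0.24,85]]
end [0.3973 0.2526 0.2001] 119.27
```

carry_out(commands=[[0, 0, 0, 0, 40], [0, 0, 0, 0, 40], [0, 0, 0, 0, 40], [0.0, 0.0, -0.77, 0, 40], [0.0, 0.0, -0.77, 0, 40], [0.0, 0.0, -0.78, 0, 40], [0.0, 0.0, -0.77, 0, 40], [0.76, -0.52, 0.13, -0.25, 85], [0.78, -0.48, 0.13, -0.25, 85], [0.8, -0.45, 0.13, -0.25, 85], [0.82, -0.41, 0.13, -0.25, 85], [0.84, -0.38, 0.13, -0.24, 85], [0.86, -0.34, 0.13, -0.25, 85], [0.87, -0.3, 0.13, -0.24, 85], [0.88, -0.27, 0.13, -0.25, 85], [0.89, -0.23, 0.12, -0.24, 85], [0.9, -0.19, 0.13, -0.25, 85], [0.91, -0.15, 0.12, -0.24, 85], [0.91, -0.12, 0.13, -0.25, 85], [0.92, -0.07, 0.12, -0.24, 85]])

```text
time_s: 8.32
tool_pos: [0.4378, 0.1505, 0.2145]
tool_rot: [1.812, 2.566, 0.0]
wrist_force: [0.5, 0.3, 0.1]
opening: 0.0852
gripper_force: 0.0
```

carry_out(commands=[[0.92, -0.04, 0.13, -0.25, 85], [0.92, 0.01, 0.12, -0.24, 85], [0.92, 0.04, 0.13, -0.25, 85], [0.93, 0.08, 0.12, -0.24, 85], [0, 0, 0, 0, 85]])

```text
time_s: 8.95
tool_pos: [0.3962, 0.2542, 0.1993]
tool_rot: [-1.584, -2.712, 0.0]
wrist_force: [-0.4, -1.2, 0.1]
opening: 0.0851
gripper_force: 0.0
```

Run:
```python
from plan import *
c=cam('top'); m=cv2.resize(c['pixels'][185:285,330:460,::-1],None,fx=6,fy=6,interpolation=3); cv2.imwrite('pics/filt2.png',m)
np.savez('top1.npz',W=cloud(c),px=c['pixels'])
s=ctrl.read_state(); print(s['tool_pos'],s['opening'],s['wrist_force'],yaw(s))
```

```text
[0.39678388 0.2529973  0.19938772] 0.08467244378879854 [-0.86518147  0.03405579 -0.1511023 ] 119.3227274916606
```

View pics/filt2.png

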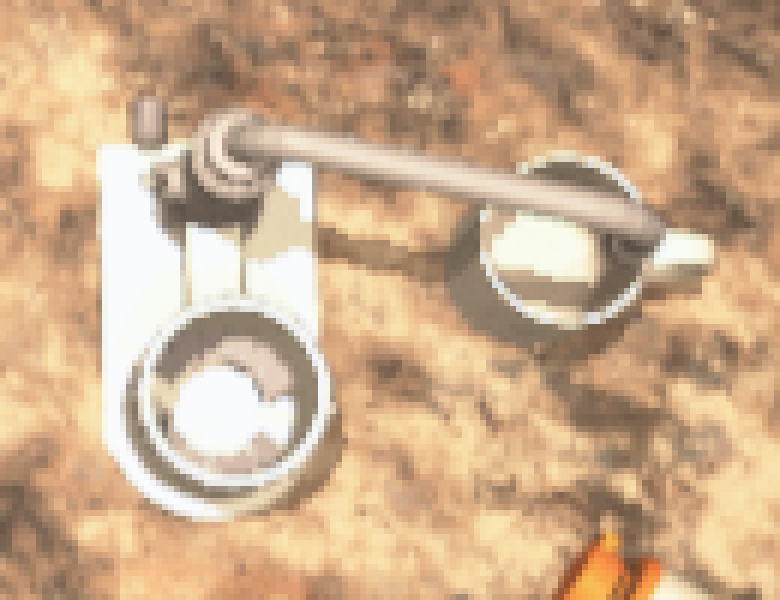

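The picture shows the spout swung clear of the bay. The bay is open, with its floor at crop (215,410). The tube now runs from the post at (225,160) to (650,215) and the nozzle is near (632,245). The mug rim is centred at (563,240), so the outlet looks too far out, and I'll measure it.

Run:
```python
from plan import *
from scipy.optimize import least_squares
T=cam('top'); S=cam('scene'); save(S,'pics/s1full.png')
cv2.imwrite('pics/s1.png',cv2.resize(S['pixels'][180:300,300:440,::-1],None,fx=5,fy=5,interpolation=3))
cp=lambda x,y,z: onplane(T,330+(x+.5)/6-.5,185+(y+.5)/6-.5,z)[:2].round(4)
print('outlet',cp(632,246,.126),'mug',cp(563,240,.097),'bay',cp(235,390,.108),'post top',cp(228,155,.17),'tube end',cp(660,215,.19))
print('tube',cp(330,150,.19),cp(600,203,.19))
for n,c in (('top',T),('scene',S)):
    W=cloud(c).reshape(-1,3)
    q=W[(W[:,2]>.185)&(W[:,2]<.205)&(W[:,0]>.5)&(W[:,0]<.65)&(W[:,1]<-.1)&(W[:,1]>-.235)]
    l=cv2.fitLine(q[:,:2].astype(np.float32),cv2.DIST_HUBER,0,.001,.001).ravel(); print(n,'tube',len(q),l,q.min(0),q.max(0),'ang',np.degrees(np.arctan2(abs(l[1]),abs(l[0]))))
    q=W[(W[:,2]>.12)&(W[:,2]<.18)&(W[:,0]>.5)&(W[:,0]<.65)&(W[:,1]<-.2)&(W[:,1]>-.3)]
    print(' nozzle',len(q),q.mean(0).round(4) if len(q) else '',q.min(0).round(3),q.max(0).round(3))
    q=W[(W[:,2]>.02)&(W[:,2]<.092)&(np.hypot(W[:,0]-.56,W[:,1]+.227)<.055)]
    for r in (.039,): 
        k=least_squares(lambda g:np.hypot(q[:,0]-g[0],q[:,1]-g[1])-r,[.56,-.227],loss='soft_l1',f_scale=.002); print(' mug wall',len(q),k.x.round(4))
```

```text
outlet [ 0.5543 -0.2495] mug [ 0.5616 -0.2262] bay [ 0.4955 -0.0764] post top [ 0.5894 -0.0693] tube end [ 0.5581 -0.2453]
tube [ 0.5873 -0.1095] [ 0.5635 -0.2206]
top tube 358 [ 0.237342    0.9714261   0.5707369  -0.16728365] [ 0.54906708 -0.23467832  0.18770873] [ 0.59316795 -0.10006098  0.20351736] ang 76.27028
 nozzle 40 [ 0.5482 -0.2413  0.152 ] [ 0.543 -0.251  0.129] [ 0.557 -0.234  0.178]
 mug wall 258 [ 0.5608 -0.2269]
scene tube 220 [ 0.23781063  0.9713115   0.56997067 -0.16664357] [ 0.54847209 -0.23441836  0.18505577] [ 0.59218622 -0.10019765  0.2014888 ] ang 76.24264
 nozzle 98 [ 0.5521 -0.2422  0.1525] [ 0.542 -0.256  0.126] [ 0.565 -0.23   0.18 ]
 mug wall 676 [ 0.5643 -0.2284]
```

View pics/s1.png

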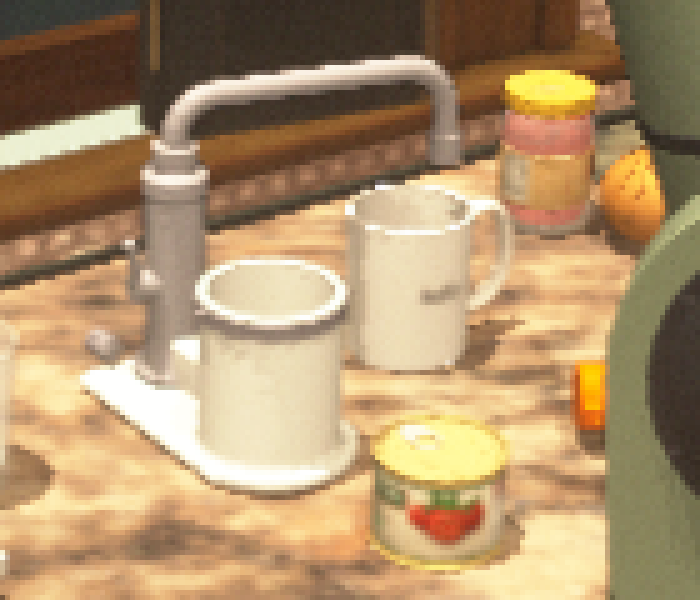

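The scene crop shows the nozzle at (445,150), behind and to the right of the mug centre at (412,215). The outlet sits about 20 mm beyond the mug body's axis, measured radially from the post. I'll trim the spout angle at the end, and now I'll fetch the cartridge.

carry_out(commands=[[0, 0, 0.99, 0, 85], [0, 0, 0.99, 0, 85], [0, 0, 0.99, 0, 85], [0, 0, 0.99, 0, 85], [0, 0, 0.99, 0, 85], [0, 0, 0.8, 0, 85], [0, 0, 0.68, 0, 85], [0, 0, 0, 0, 45], [0, 0, 0, 0, 45], [0, 0, 0, 0, 45], [0, 0, 0, 0, 45], [0, 0, 0, 0, 45], [0, 0, 0, 0, 45]], newtons=20)

```text
time_s: 10.72
tool_pos: [0.3975, 0.253, 0.007]
tool_rot: [1.588, 2.71, 0.002]
wrist_force: [0.5, -0.6, 6.1]
opening: 0.0517
gripper_force: 22.2
```

Run:
```python
from plan import *
s=ctrl.read_state(); p=s['tool_pos'].copy(); y0=119.3; print(p,s['opening'],s['wrist_force'],yaw(s),s['gripper_force'])
d=np.array([np.cos(np.radians(y0)),np.sin(np.radians(y0))])
path=[]
for ph in np.arange(6,91,6):
    a=np.radians(ph); rot=lambda v:np.array([v[0]*np.cos(a)-v[1]*np.sin(a),v[0]*np.sin(a)+v[1]*np.cos(a)])
    if ph<=18.4: q=np.array([24,0])+rot((98,28))
    else: q=np.array([-1.3,0])+rot((122,20))
    dx=(q[0]-122)/1000; dz=(q[1]-28)/1000
    path.append((p[0]+d[0]*dx,p[1]+d[1]*dx,p[2]+dz,y0,45,1))
plan(p,yaw(s),path)
```

```text
[0.3975361  0.25302393 0.00697767] 0.051690882004741284 [ 0.47718473 -0.58123562  6.11246285] 119.27351054584608 22.198907732963562
[[-0.12,0.0,-0.34,-0.0,45],[-0.15,0.0,-0.32,-0.0,45],[-0.18,0.0,-0.3,-0.0,45],[-0.22,0.0,-0.37,-0.0,45],[-0.25,0.0,-0.35,-0.0,45],[-0.29,0.0,-0.32,-0.0,45],[-0.32,0.0,-0.28,-0.0,45],[-0.35,0.0,-0.25,-0.0,45],[-0.38,0.0,-0.22,-0.0,45],[-0.39,0.0,-0.17,-0.0,45],[-0.41,0.0,-0.13,-0.0,45],[-0.43,0.0,-0.09,-0.0,45],[-0.43,0.0,-0.04,-0.0,45],[-0.43,0.0,-0.0,-0.0,45],[-0.43,0.0,0.05,-0.0,45]]
end [0.4677 0.1279 0.1009] 119.27
```

carry_out(commands=[[-0.12, 0, -0.34, 0, 45], [-0.15, 0, -0.32, 0, 45], [-0.18, 0, -0.3, 0, 45], [-0.22, 0, -0.37, 0, 45], [-0.25, 0, -0.35, 0, 45], [-0.29, 0, -0.32, 0, 45], [-0.32, 0, -0.28, 0, 45]])

```text
time_s: 11.6
tool_pos: [0.4199, 0.212, 0.0757]
tool_rot: [1.588, 2.711, 0.0]
wrist_force: [-0.0, -0.7, -2.7]
opening: 0.0513
gripper_force: 21.7
```

carry_out(commands=[[-0.35, 0, -0.25, 0, 45], [-0.38, 0, -0.22, 0, 45], [-0.39, 0, -0.17, 0, 45], [-0.41, 0, -0.13, 0, 45], [-0.43, 0, -0.09, 0, 45], [-0.43, 0, -0.04, 0, 45], [-0.43, 0, 0, 0, 45], [-0.43, 0, 0.05, 0, 45], [0, 0, 0, 0, 45]])

```text
time_s: 12.72
tool_pos: [0.4676, 0.1266, 0.1002]
tool_rot: [-1.59, -2.709, 0.001]
wrist_force: [0.7, 0.7, -1.7]
opening: 0.0516
gripper_force: 21.7
```

Run:
```python
from plan import *
s=ctrl.read_state(); print(s['tool_pos'],s['opening'],s['wrist_force'],s['wrist_torque'],s['gripper_force'],yaw(s))
c=cam('scene'); u,v=cv2.projectPoints(np.array([[[.468,.128,.07]]]),c['rvec'],c['tvec'],c['K'],c['D'])[0].ravel().astype(int); print(u,v)
cv2.imwrite('pics/up.png',cv2.resize(c['pixels'][max(0,v-60):v+60,max(0,u-70):u+70,::-1],None,fx=5,fy=5,interpolation=3))
```

```text
[0.4675513  0.12658445 0.10024971] 0.05161834244786597 [ 0.70231906  0.70327875 -1.6925148 ] [0.12823678 0.08471796 0.01146997] 21.696487069129944 119.18412214720526
296 272
```

View pics/up.png

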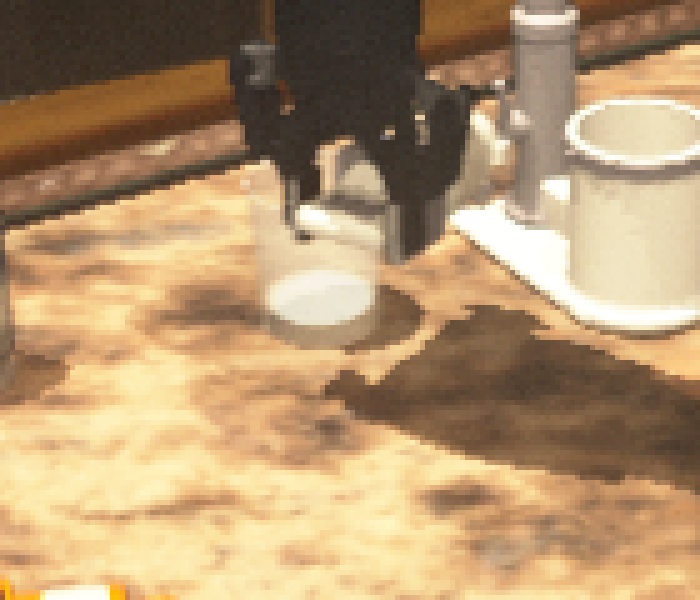

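The picture shows the cartridge still horizontal in the fingers at (350,200), next to the upright glass at (320,260). The pads' twisting friction kept it from swinging down. I'll lay it back where it was, re-grip nearer the wing tip with a lighter hold, and tip it again.

carry_out(commands=[[0.9, 0, 0, 0, 45], [0.9, 0, 0.2, 0, 45], [0.9, 0, 0.5, 0, 45], [0.9, 0, 0.7, 0, 45], [0.9, 0, 0.8, 0, 45], [0.17, 0, 0.6, 0, 45], [0, 0, 0.25, 0, 45], [0, 0, 0, 0, 45], [0, 0, 0, 0, 58], [0, 0, 0, 0, 58], [0.27, 0, 0, 0, 58], [0, 0, 0, 0, 52], [0, 0, 0, 0, 52], [0, 0, 0, 0, 51.5], [0, 0, 0, 0, 51.5]])

```text
time_s: 14.65
tool_pos: [0.3948, 0.257, 0.0091]
tool_rot: [-1.588, -2.711, -0.0]
wrist_force: [-1.5, 3.0, 3.9]
opening: 0.0516
gripper_force: 14.0
```

carry_out(commands=[[0, 0, 0, 0, 51], [0, 0, 0, 0, 51]])

```text
time_s: 14.9
tool_pos: [0.3948, 0.2571, 0.0091]
tool_rot: [-1.588, -2.711, -0.0]
wrist_force: [-1.6, 2.1, 4.4]
opening: 0.0516
gripper_force: 20.7
```

carry_out(commands=[[0, 0, 0, 0, 51.9], [0, 0, 0, 0, 51.9]])

```text
time_s: 15.15
tool_pos: [0.3948, 0.257, 0.009]
tool_rot: [-1.588, -2.711, -0.0]
wrist_force: [-2.4, 4.1, 4.7]
opening: 0.0517
gripper_force: 5.2
```

carry_out(commands=[[0, 0, 0, 0, 52.1], [0, 0, 0, 0, 52.1]])

```text
time_s: 15.4
tool_pos: [0.3948, 0.2566, 0.0089]
tool_rot: [1.588, 2.71, -0.001]
wrist_force: [0.7, -0.2, -0.3]
opening: 0.0523
gripper_force: 0.4
```

Run:
```python
from plan import *
s=ctrl.read_state(); p=s['tool_pos'].copy(); y0=119.3
d=np.array([np.cos(np.radians(y0)),np.sin(np.radians(y0))]); path=[]; A=127
for ph in np.arange(6,91,6):
    a=np.radians(ph); rot=lambda v:np.array([v[0]*np.cos(a)-v[1]*np.sin(a),v[0]*np.sin(a)+v[1]*np.cos(a)])
    q=np.array([24,0])+rot((A-24,28)) if ph<=18.4 else np.array([-1.3,0])+rot((A,20))
    path.append((*(p[:2]+d*(q[0]-A)/1000),p[2]+(q[1]-28)/1000,y0,51.9,1))
plan(p,119.3,path)
```

```text
[[-0.12,-0.0,-0.35,-0.0,51.9],[-0.15,-0.0,-0.34,-0.0,51.9],[-0.19,-0.0,-0.33,-0.0,51.9],[-0.22,-0.0,-0.38,-0.0,51.9],[-0.26,-0.0,-0.36,-0.0,51.9],[-0.3,-0.0,-0.33,-0.0,51.9],[-0.34,-0.0,-0.3,-0.0,51.9],[-0.36,-0.0,-0.27,-0.0,51.9],[-0.39,0.0,-0.22,-0.0,51.9],[-0.41,0.0,-0.19,-0.0,51.9],[-0.42,0.0,-0.14,-0.0,51.9],[-0.44,0.0,-0.09,-0.0,51.9],[-0.45,0.0,-0.05,-0.0,51.9],[-0.45,0.0,0.0,-0.0,51.9],[-0.44,0.0,0.05,-0.0,51.9]]
end [0.4674 0.1273 0.1079] 119.3
```

carry_out(commands=[[0, 0, 0, 0, 51.9], [0, 0, 0, 0, 51.9], [-0.12, 0, -0.36, 0, 51.9], [-0.15, 0, -0.34, 0, 51.9], [-0.18, 0, -0.32, 0, 51.9], [0, 0, 0, 0, 51.9]])

```text
time_s: 16.15
tool_pos: [0.402, 0.2447, 0.0405]
tool_rot: [1.589, 2.709, 0.002]
wrist_force: [-0.4, -0.3, -1.7]
opening: 0.0519
gripper_force: 3.0
```

Run:
```python
from plan import *
s=ctrl.read_state(); print(s['tool_pos'],s['opening'],s['wrist_force'],s['wrist_torque'],s['gripper_force'])
for n in ('scene','top'):
    c=cam(n); W=cloud(c).reshape(-1,3); px=c['pixels'].reshape(-1,3).astype(int)
    # heights along the cartridge axis
    d=np.array([np.cos(np.radians(119.3)),np.sin(np.radians(119.3))]); o=np.array([.4218,.209])
    r=W[:,:2]-o; al=r@d; pe=r@[-d[1],d[0]]
    m=(abs(pe)<.02)&(abs(al)<.09)&(px.min(1)>120)&(W[:,2]>.015)&(W[:,2]<.14)
    for k in np.arange(-.09,.09,.02):
        z=W[m&(al>=k)&(al<k+.02),2]; print(n,round(k+.01,2),len(z),np.percentile(z,90).round(4) if len(z) else '')
```

```text
[0.40197763 0.2447416  0.04051139] 0.051934838414167545 [-0.36388216 -0.25230989 -1.67526158] [ 0.00477676 -0.03679004  0.06046612] 2.987513020634651
scene -0.08 15 0.0415
scene -0.06 10 0.057
scene -0.04 0 
scene -0.02 0 
scene 0.0 15 0.0663
scene 0.02 11 0.0629
scene 0.04 35 0.0698
scene 0.06 47 0.068
scene 0.08 0 
top -0.08 74 0.0448
top -0.06 94 0.0579
top -0.04 63 0.0638
top -0.02 72 0.07
top 0.0 14 0.0752
top 0.02 0 
top 0.04 0 
top 0.06 0 
top 0.08 0
```

The cartridge is now tipping: its top surface slopes about 16° with the foot down. I'll continue the arc.

carry_out(commands=[[-0.22, 0, -0.38, 0, 51.9], [-0.26, 0, -0.36, 0, 51.9], [-0.3, 0, -0.33, 0, 51.9], [-0.34, 0, -0.3, 0, 51.9], [-0.36, 0, -0.27, 0, 51.9], [-0.39, 0, -0.22, 0, 51.9], [-0.41, 0, -0.19, 0, 51.9]])

```text
time_s: 17.12
tool_pos: [0.4353, 0.1847, 0.1015]
tool_rot: [1.588, 2.711, 0.0]
wrist_force: [-0.3, 1.0, 0.2]
opening: 0.0518
gripper_force: 3.2
```

carry_out(commands=[[-0.42, 0, -0.14, 0, 51.9], [-0.44, 0, -0.09, 0, 51.9], [-0.45, 0, -0.05, 0, 51.9], [-0.45, 0, 0, 0, 51.9], [-0.44, 0, 0.05, 0, 51.9], [0, 0, 0, 0, 51.9]])

```text
time_s: 17.88
tool_pos: [0.4676, 0.1268, 0.1078]
tool_rot: [1.59, 2.709, -0.0]
wrist_force: [0.9, 0.8, 2.1]
opening: 0.0517
gripper_force: 4.3
```

Run:
```python
from plan import *
s=ctrl.read_state(); print(s['tool_pos'],s['opening'],s['wrist_force'],s['wrist_torque'],s['gripper_force'],yaw(s))
c=cam('scene'); x,y=s['tool_pos'][:2]; u,v=cv2.projectPoints(np.array([[[x,y,.07]]]),c['rvec'],c['tvec'],c['K'],c['D'])[0].ravel().astype(int); print(u,v)
cv2.imwrite('pics/up2.png',cv2.resize(c['pixels'][max(0,v-60):v+60,max(0,u-70):u+70,::-1],None,fx=5,fy=5,interpolation=3))
```

```text
[0.46756842 0.12677675 0.10777596] 0.05166040940704386 [0.87900688 0.79402891 2.13280244] [-0.10795547 -0.21021626  0.00815481] 4.2621468007564545 119.18134045582616
296 272
```

View pics/up2.png

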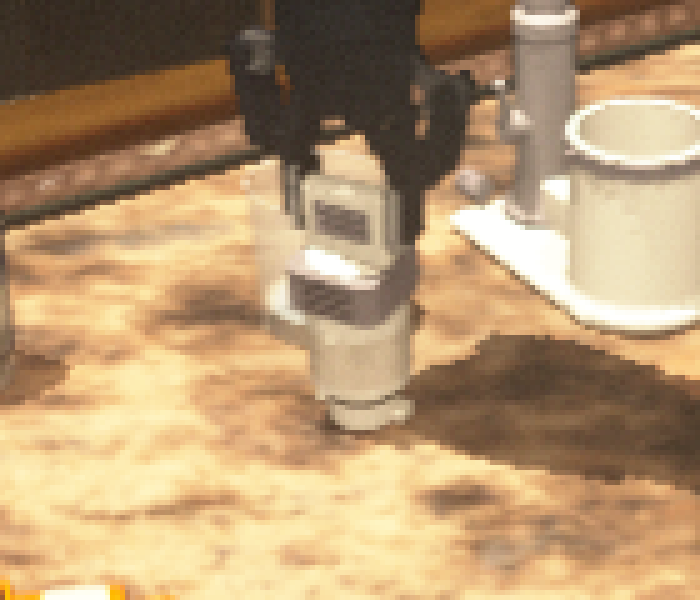

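The picture shows the cartridge nearly upright. The foot is on the worktop at (370,415), the wing is between the fingers at (347,215), and the glass behind it is untouched. I'll release so that it settles flat on its foot, then re-grip.

carry_out(commands=[[0, 0, 0, 0, 53.5], [0, 0, 0, 0, 56], [0, 0, 0, 0, 60], [0, 0, 0, 0, 60], [0, 0, 0, 0, 60], [0, 0, 0, 0, 60]])

```text
time_s: 18.68
tool_pos: [0.4671, 0.1279, 0.108]
tool_rot: [-1.588, -2.711, 0.0]
wrist_force: [-0.0, 0.5, -0.4]
opening: 0.0598
gripper_force: 0.0
```

```bash
cat > cart.py <<'E'
from plan import *
def look(x,y,zlo=.035,zhi=.16):
    for n in ('scene','top'):
        c=cam(n); W=cloud(c).reshape(-1,3); px=c['pixels'].reshape(-1,3).astype(int)
        m=(np.hypot(W[:,0]-x,W[:,1]-y)<.045)&(px.min(1)>90)
        for a,b in ((.03,.05),(.05,.075),(.077,.1),(.102,.125),(.125,.147)):
            q=W[m&(W[:,2]>a)&(W[:,2]<b)]; 
            if len(q)>5: print(n,a,len(q),q.mean(0).round(4),'top',q[:,2].max().round(4))
E
python3 - <<'E'
from cart import *
s=ctrl.read_state(); print(s['tool_pos'],s['opening'],s['wrist_force'],s['wrist_torque']); look(*s['tool_pos'][:2])
E
```

```text
[0.46706108 0.1278834  0.10800146] 0.05976679376626673 [-0.01537805  0.53595903 -0.35037605] [ 0.01840105  0.0117049  -0.06458506]
scene 0.03 134 [0.4499 0.1323 0.0399] top 0.0498
scene 0.05 165 [0.4499 0.132  0.062 ] top 0.0747
scene 0.077 122 [0.4514 0.1376 0.0888] top 0.1
scene 0.102 169 [0.462  0.1297 0.1112] top 0.1249
scene 0.125 160 [0.4647 0.128  0.1376] top 0.147
```

carry_out(commands=[[-0.22, 0, 0, 0, 60], [0, 0, 0, 0, 45], [0, 0, 0, 0, 45], [0, 0, 0, 0, 45], [0, 0, 0, 0, 45]], newtons=45)

```text
time_s: 19.4
tool_pos: [0.4706, 0.1217, 0.1082]
tool_rot: [1.588, 2.71, -0.0]
wrist_force: [1.4, -3.4, 5.8]
opening: 0.0513
gripper_force: 46.9
```

Run:
```python
from cart import *
s=ctrl.read_state(); p=s['tool_pos']; print(p,s['opening'],s['gripper_force'],yaw(s)); look(*p[:2])
# lift 120 mm straight, turn to psi 170 while moving over bay
plan(p,119.2,[(p[0],p[1],.255,119.2,45,5),(.495,-.0765,.255,170,45,9),(.495,-.0765,.255,170,45,2)])
```

```text
[0.47058324 0.12167693 0.1081574 ] 0.05128798925767758 46.862778067588806 119.24823350325686
scene 0.03 134 [0.4495 0.1304 0.0399] top 0.0498
scene 0.05 168 [0.4503 0.1324 0.0619] top 0.0749
scene 0.077 129 [0.4514 0.135  0.0892] top 0.0999
scene 0.102 184 [0.4622 0.1285 0.1119] top 0.1247
scene 0.125 174 [0.4647 0.1253 0.1372] top 0.1468
[[0.0,0.0,-0.98,-0.0,45],[0.0,0.0,-0.98,-0.0,45],[0.0,0.0,-0.98,-0.0,45],[0.0,0.0,-0.98,-0.0,45],[0.0,0.0,-0.97,-0.0,45],[-0.68,-0.28,-0.0,-0.56,45],[-0.65,-0.34,-0.0,-0.57,45],[-0.62,-0.41,-0.0,-0.56,45],[-0.57,-0.47,-0.0,-0.57,45],[-0.53,-0.52,-0.0,-0.56,45],[-0.47,-0.57,-0.0,-0.57,45],[-0.41,-0.61,-0.0,-0.56,45],[-0.35,-0.65,-0.0,-0.57,45],[-0.29,-0.69,-0.0,-0.56,45],[-0.0,-0.0,-0.0,-0.0,45],[-0.0,-0.0,-0.0,-0.0,45]]
end [ 0.4949 -0.0764  0.2549] 170.0
```

carry_out(commands=[[0, 0, -0.98, 0, 45], [0, 0, -0.98, 0, 45], [0, 0, -0.98, 0, 45], [0, 0, -0.98, 0, 45], [0, 0, -0.97, 0, 45], [-0.68, -0.28, 0, -0.56, 45], [-0.65, -0.34, 0, -0.57, 45], [-0.62, -0.41, 0, -0.56, 45], [-0.57, -0.47, 0, -0.57, 45], [-0.53, -0.52, 0, -0.56, 45], [-0.47, -0.57, 0, -0.57, 45], [-0.41, -0.61, 0, -0.56, 45], [-0.35, -0.65, 0, -0.57, 45], [-0.29, -0.69, 0, -0.56, 45], [0, 0, 0, 0, 45], [0, 0, 0, 0, 45]])

```text
time_s: 21.5
tool_pos: [0.4947, -0.0755, 0.2544]
tool_rot: [-0.273, -3.129, -0.001]
wrist_force: [0.4, -0.5, -3.2]
opening: 0.0512
gripper_force: 48.8
```

Run:
```python
from cart import *
s=ctrl.read_state(); p=s['tool_pos']; print(p,s['opening'],s['wrist_force'],s['gripper_force'],yaw(s))
for n in ('scene','top'):
    c=cam(n); save(c,f'pics/{n}_h.png'); W=cloud(c).reshape(-1,3); px=c['pixels'].reshape(-1,3).astype(int)
    m=(np.hypot(W[:,0]-p[0],W[:,1]-p[1])<.045)&(px.min(1)>80)
    for a,b in ((.15,.17),(.17,.195),(.2,.222),(.225,.245)):
        q=W[m&(W[:,2]>a)&(W[:,2]<b)]
        if len(q)>5: print(n,a,len(q),q.mean(0).round(4),q.min(0).round(3),q.max(0).round(3))
        if n=='scene' and b<.2:
            from scipy.optimize import least_squares
            k=least_squares(lambda g:np.hypot(q[:,0]-g[0],q[:,1]-g[1])-.028,p[:2],loss='soft_l1',f_scale=.001); print(k.x)
    q=W[(W[:,2]>.03)&(W[:,2]<.09)&(np.hypot(W[:,0]-.495,W[:,1]+.0765)<.06)&(px.min(1)>80)]
    k=least_squares(lambda g:np.hypot(q[:,0]-g[0],q[:,1]-g[1])-.044,p[:2],loss='soft_l1',f_scale=.001); print('bay wall',len(q),k.x)
```

```text
[ 0.49471614 -0.07549019  0.25444106] 0.05117104549690421 [ 0.39159122 -0.51213132 -3.23490513] 48.80413234233856 170.0239309937543
scene 0.15 93 [ 0.4819 -0.0665  0.1583] [ 0.47 -0.1   0.15] [ 0.508 -0.044  0.17 ]
[ 0.50177941 -0.07706816]
scene 0.17 143 [ 0.4751 -0.0615  0.1838] [ 0.463 -0.098  0.172] [ 0.503 -0.044  0.195]
[ 0.49352257 -0.07468968]
scene 0.2 147 [ 0.4748 -0.0623  0.2103] [ 0.461 -0.096  0.2  ] [ 0.502 -0.044  0.222]
scene 0.225 84 [ 0.4748 -0.0611  0.2338] [ 0.459 -0.095  0.225] [ 0.519 -0.042  0.245]
bay wall 617 [ 0.49884413 -0.07771784]
top 0.225 11 [ 0.4729 -0.0458  0.2393] [ 0.466 -0.05   0.228] [ 0.483 -0.043  0.245]
bay wall 83 [ 0.49177336 -0.08636325]
```

Run:
```python
from cart import *
a=np.load('top1.npz'); W=a['W']; px=a['px'].astype(int)
c=cam('top'); cp=lambda x,y,z: onplane(c,330+(x+.5)/6-.5,185+(y+.5)/6-.5,z)[:2].round(4)
print('bore by eye',cp(217,410,.032))
print('rim outer ends',[cp(x,y,.108) for x,y in ((140,395),(330,395),(235,295),(235,487))])
q=W.reshape(-1,3); m=np.hypot(q[:,0]-.495,q[:,1]+.0765)<.036
for z0,z1 in ((.0,.022),(.024,.04)):
    k=q[m&(q[:,2]>z0)&(q[:,2]<z1)]; print(z0,len(k),k.mean(0).round(4),k.min(0).round(3),k.max(0).round(3))
# grid print of z near bore, rows=v
print((W[240:268:1,355:385,2]*1000).round().astype(int).tolist().__str__().replace('], [','\n'))
```

```text
bore by eye [ 0.4931 -0.076 ]
rim outer ends [array([ 0.494 , -0.0345]), array([ 0.4927, -0.1182]), array([ 0.5377, -0.0775]), array([ 0.4528, -0.0753])]
0.0 247 [ 0.4948 -0.0786  0.0127] [ 0.474 -0.112  0.005] [ 0.525 -0.047  0.022]
0.024 222 [ 0.5001 -0.0799  0.0321] [ 0.462 -0.111  0.025] [ 0.53  -0.046  0.038]
[[8, 103, 110, 110, 98, 57, 43, 31, 32, 33, 29, 30, 34, 34, 27, 36, 45, 50, 57, 63, 77, 89, 100, 107, 109, 105, 11, 9, -1, -4
105, 104, 109, 79, 35, 36, 32, 34, 34, 34, -9223372036854775808, 30, 38, 34, 32, 34, 29, 38, 46, 55, 67, 73, 88, 98, 105, 111, 105, 11, 2, -2
107, 112, 106, 31, 29, 29, 37, 32, 36, 29, 31, 31, 31, 33, 30, 34, 30, 21, 32, 37, 51, 63, 79, 85, 97, 106, 107, 106, 0, -3
110, 106, 30, 12, 34, 34, 37, 28, 32, 35, 33, 33, 36, 35, 38, 29, 31, 34, 37, 29, 38, 52, 65, 76, 87, 101, 106, 105, -3, -1
113, 35, 32, 34, 32, 33, 33, 31, 30, 28, 32, 31, 30, 26, 33, 34, 37, 29, 31, 31, 28, 38, 54, 66, 81, 96, 107, 108, 105, 0
109, 33, 31, 29, 31, 31, 31, 29, 31, 33, 28, 28, 32, 34, 28, 36, 36, 29, 32, 30, 34, 32, 45, 55, 68, 84, 104, 109, 111, 3
33, 31, 30, 28, 31, 35, 
[... 2027 characters left out ...]
12, 12, -3, 3, 0, 3
41, 52, 70, 106, 107, 109, 107, 108, 30, 32, 32, 36, 29, 31, 33, 36, 28, 38, 34, 27, 106, 108, 110, 105, 17, 12, 0, 1, -1, -2
18, 35, 55, 74, 102, 108, 109, 110, 112, 105, 108, 31, 31, 33, 35, 36, 28, 105, 107, 108, 110, 107, 105, 15, 13, 5, 1, 0, 5, 7
12, 16, 29, 45, 56, 71, 104, 103, 108, 112, 106, 111, 109, 114, 109, 107, 102, 109, 108, 107, 104, 16, 15, 10, 0, 3, -2, 2, 3, 6
5, 12, 14, 21, 29, 45, 63, 74, 102, 108, 106, 106, 102, 108, 108, 105, 104, 103, 105, 10, 19, 17, 12, -2, 2, 3, 1, 2, -2, 7
9, 13, 15, 13, 14, 15, 29, 36, 44, 55, 62, 63, 58, 63, 56, 30, 15, 10, 12, 8, 6, 13, 7, -2, 2, -2, -1, 3, 1, -8]]<stdin>:10: RuntimeWarning: invalid value encountered in cast
```

The depth map shows the bore (floor about 12 mm, lip about 32 mm) centred near px (365.5,253), with the slots along a line at yaw of about 79–80°. That matches the present tool pose, so I'll lower to just above the lip and then go slowly.

carry_out(commands=[[0, -0.02, 0.75, 0, 45], [0, 0, 0.75, 0, 45], [0, 0, 0.75, 0, 45], [0, 0, 0.75, 0, 45], [0, 0, 0.7, 0, 45], [0, 0, 0, 0, 45]])

```text
time_s: 22.4
tool_pos: [0.4941, -0.076, 0.1428]
tool_rot: [-0.271, -3.127, -0.0]
wrist_force: [0.4, 0.1, -1.6]
opening: 0.0513
gripper_force: 48.7
```

carry_out(commands=[[0, 0, 0.1, 0, 45], [0, 0, 0.1, 0, 45], [0, 0, 0.1, 0, 45], [0, 0, 0, 0, 45]])

```text
time_s: 22.9
tool_pos: [0.497, -0.0768, 0.1362]
tool_rot: [0.272, 3.125, -0.0]
wrist_force: [5.8, -2.0, 4.0]
opening: 0.0511
gripper_force: 51.1
```

carry_out(commands=[[-0.09, -0.02, 0, 0, 45], [0, 0, 0.1, 0, 45], [0, 0, 0.1, 0, 45], [0, 0, 0, 0, 45]])

```text
time_s: 23.4
tool_pos: [0.4973, -0.0777, 0.1284]
tool_rot: [-0.272, -3.13, 0.0]
wrist_force: [4.1, -0.9, -5.3]
opening: 0.0513
gripper_force: 49.9
```

It has dropped past the lip level, so the lugs are in the slots. Continuing down.

carry_out(commands=[[-0.04, 0, 0.1, 0, 45], [0, 0, 0.1, 0, 45], [0, 0, 0.08, 0, 45], [0, 0, 0, 0, 45], [0, 0, 0, 0, 45]])

```text
time_s: 24.02
tool_pos: [0.4983, -0.0778, 0.1201]
tool_rot: [-0.272, -3.129, 0.0]
wrist_force: [1.6, -0.4, -4.5]
opening: 0.0512
gripper_force: 50.2
```

carry_out(commands=[[0, 0, 0.05, 0, 45], [0, 0, 0.05, 0, 45], [0, 0, 0, 0, 45]])

```text
time_s: 24.4
tool_pos: [0.5, -0.0779, 0.1197]
tool_rot: [0.272, 3.126, -0.0]
wrist_force: [-6.9, 0.9, 47.0]
opening: 0.0513
gripper_force: 56.1
```

The foot is on the floor (47 N at TCP z 0.1197). I'll ease off the pressure and twist clockwise.

carry_out(commands=[[0, 0, -0.08, 0, 45], [0, 0, 0, 0.5, 45], [0, 0, 0, 0.5, 45], [0, 0, 0, 0.5, 45], [0, 0, 0, 0.5, 45], [0, 0, 0, 0, 45]], newtons=60)

```text
time_s: 25.15
tool_pos: [0.4988, -0.0774, 0.1199]
tool_rot: [0.81, 3.035, 0.0]
wrist_force: [0.8, 2.5, 5.7]
opening: 0.0513
gripper_force: 64.1
```

Run:
```python
from plan import *
s=ctrl.read_state(); print(s['tool_pos'],s['wrist_force'],s['wrist_torque'],s['opening'],yaw(s),s['q'])
```

```text
[ 0.49880552 -0.07743111  0.11992868] [0.7870833  2.47480845 5.68367628] [ 0.6935181  -0.37336088  0.0074675 ] 0.051310401057875404 150.1205239405556 [ 0.04045071  0.49479478 -0.00499011  2.01143156  0.00371749  0.63495475
  1.08236822]
```

carry_out(commands=[[0, 0, 0, 0.5, 45], [0, 0, 0, 0.5, 45], [0, 0, 0, 0.5, 45], [0, 0, 0, 0.5, 45], [0, 0, 0, 0.5, 45], [0, 0, 0, 0.5, 45], [0, 0, 0, 0.5, 45], [0, 0, 0, 0.5, 45], [0, 0, 0, 0.5, 45], [0, 0, 0, 0.5, 45], [0, 0, 0, 0.5, 45], [0, 0, 0, 0, 45]])

```text
time_s: 26.65
tool_pos: [0.4988, -0.0779, 0.1199]
tool_rot: [2.12, 2.318, 0.0]
wrist_force: [1.9, -0.7, 5.9]
opening: 0.0514
gripper_force: 64.3
```

carry_out(commands=[[0, 0, 0, 0.25, 45], [0, 0, 0, 0.25, 45], [0, 0, 0, 0.2, 45], [0, 0, 0, 0, 45]])

```text
time_s: 27.15
tool_pos: [0.4983, -0.0786, 0.1198]
tool_rot: [2.258, 2.184, -0.002]
wrist_force: [-0.4, -4.2, 5.5]
opening: 0.051
gripper_force: 64.3
```

Run:
```python
from plan import *
s=ctrl.read_state(); print(s['tool_pos'],s['wrist_force'],s['wrist_torque'],s['opening'],yaw(s))
```

```text
[ 0.49825681 -0.07860114  0.11976102] [-0.41254962 -4.21148023  5.54432984] [-1.41378026  0.25952967  0.27553421] 0.05102950138505142 88.0946586759238
```

carry_out(commands=[[0, 0, 0, 0.15, 45], [0, 0, 0, 0.15, 45], [0, 0, 0, 0, 45]])

```text
time_s: 27.52
tool_pos: [0.4983, -0.0783, 0.1198]
tool_rot: [2.312, 2.127, -0.002]
wrist_force: [-0.5, -4.4, 6.9]
opening: 0.0516
gripper_force: 64.3
```

Run:
```python
from plan import *
s=ctrl.read_state(); print(s['tool_pos'],s['wrist_force'],s['wrist_torque'],s['opening'],yaw(s))
```

```text
[ 0.49830321 -0.07832691  0.11978311] [-0.47165292 -4.36436106  6.88758568] [-1.21546316  0.42557294  1.82205985] 0.051640968869127994 85.2374748292048
```

The torque rose to 1.8 N m, so the cartridge is at its stop after about 82°. I'll release it and lift.

carry_out(commands=[[0, 0, 0, -0.2, 50], [0, 0, 0, 0, 55], [0, 0, 0, 0, 64], [0, 0, 0, 0, 66], [0, 0, -0.6, 0, 66], [0, 0, -0.9, 0, 66], [0, 0, -0.9, 0, 66], [0, 0, -0.9, 0, 66], [0, 0, -0.9, 0, 66], [0, 0, -0.8, 0, 66], [0, 0, 0, 0, 40]], newtons=20)

```text
time_s: 28.9
tool_pos: [0.4991, -0.0778, 0.271]
tool_rot: [2.276, 2.163, 0.003]
wrist_force: [0.6, 0.6, -0.4]
opening: 0.0493
gripper_force: 0.0
```

Run:
```python
from plan import *
s=ctrl.read_state(); p=s['tool_pos']; print(p,yaw(s))
plan(p,yaw(s),[(.5755,-.186,.265,78.9,40,6),(.5755,-.186,.265,78.9,40,1),(.5755,-.186,.172,78.9,40,4)])
```

```text
[ 0.49911775 -0.07784736  0.27101472] 87.07068529361469
[[-0.58,0.45,0.03,0.14,40],[-0.57,0.47,0.03,0.14,40],[-0.55,0.48,0.04,0.13,40],[-0.54,0.5,0.03,0.14,40],[-0.53,0.51,0.04,0.13,40],[-0.53,0.52,0.03,0.14,40],[0.0,-0.0,0.0,-0.0,40],[0.0,-0.0,0.78,-0.0,40],[0.0,-0.0,0.77,-0.0,40],[0.0,-0.0,0.78,-0.0,40],[0.0,-0.0,0.77,-0.0,40]]
end [ 0.5756 -0.1861  0.172 ] 78.87
```

carry_out(commands=[[-0.58, 0.45, 0.03, 0.14, 40], [-0.57, 0.47, 0.03, 0.14, 40], [-0.55, 0.48, 0.04, 0.13, 40], [-0.54, 0.5, 0.03, 0.14, 40], [-0.53, 0.51, 0.04, 0.13, 40], [-0.53, 0.52, 0.03, 0.14, 40], [0, 0, 0, 0, 40], [0, 0, 0.78, 0, 40], [0, 0, 0.77, 0, 40], [0, 0, 0.78, 0, 40], [0, 0, 0.77, 0, 40], [0, 0, 0, 0, 16], [0, 0, 0, 0, 16], [0, 0, 0, 0, 15], [0, 0, 0, 0, 15], [0, 0, 0, 0, 15]])

```text
time_s: 30.9
tool_pos: [0.5751, -0.1862, 0.1711]
tool_rot: [2.426, 1.995, 0.0]
wrist_force: [-2.4, -1.1, -0.4]
opening: 0.0153
gripper_force: 16.2
```

carry_out(commands=[[0, 0, 0, 0, 18], [0, 0, 0, 0, 40], [0, 0, 0, 0, 40], [0, 0, 0, 0, 40], [0, 0, -0.8, 0, 40], [0, 0, -0.9, 0, 40], [0, 0, -0.9, 0, 40], [0, 0, -0.9, 0, 40], [0.9, -0.5, 0, 0, 40], [0.9, -0.5, 0, 0, 40], [0.9, -0.5, 0, 0, 40], [0.9, -0.5, 0, 0, 40], [0.9, -0.5, 0, 0, 40], [0.9, -0.5, 0, 0, 40], [0.9, -0.5, 0, 0, 40], [0.9, -0.5, 0, 0, 40], [0.9, -0.5, 0, 0, 40], [0.9, -0.5, 0, 0, 40], [0, 0, 0, 0, 40]])

```text
time_s: 33.28
tool_pos: [0.4794, 0.1098, 0.2757]
tool_rot: [-2.423, -1.999, -0.0]
wrist_force: [0.7, -1.0, 0.1]
opening: 0.04
gripper_force: 0.0
```

Run:
```python
from plan import *
s=ctrl.read_state(); print(s['tool_pos'],s['wrist_force'])
T=cam('top'); S=cam('scene')
a=cv2.resize(T['pixels'][185:310,280:460,::-1],None,fx=4.2,fy=4.2,interpolation=3); cv2.imwrite('pics/fin.png',a)
for n,c in (('top',T),('scene',S)):
    W=cloud(c).reshape(-1,3)
    q=W[(W[:,2]>.185)&(W[:,2]<.205)&(W[:,0]>.5)&(W[:,0]<.65)&(W[:,1]<-.1)&(W[:,1]>-.235)]
    l=cv2.fitLine(q[:,:2].astype(np.float32),cv2.DIST_HUBER,0,.001,.001).ravel(); print(n,len(q),l,'ang',np.degrees(np.arctan2(abs(l[1]),abs(l[0]))))
    q=W[(np.hypot(W[:,0]-.495,W[:,1]+.0765)<.04)&(W[:,2]>.125)&(W[:,2]<.175)]
    print(' wing',len(q),q.mean(0).round(4),np.percentile(q[:,2],95), cv2.minAreaRect(q[q[:,2]>.145][:,:2].astype(np.float32)))
    for o,(x,y,r,h) in dict(glass=(.568,.0957,.05,.105),mug=(.5615,-.227,.045,.105)).items():
        q=W[(np.hypot(W[:,0]-x,W[:,1]-y)<r)&(W[:,2]>.03)&(W[:,2]<h)]; print(' ',o,len(q),q.mean(0).round(4))
```

```text
[0.47939565 0.10977113 0.27572844] [ 0.72852115 -1.03312208  0.11032736]
top 358 [ 0.20422852  0.97892326  0.5738641  -0.16735485] ang 78.21565
 wing 144 [ 0.4934 -0.0744  0.1526] 0.15837085351558264 ((0.4941491186618805, -0.07504885643720627), (0.015275436453521252, 0.04854114353656769), 88.17545318603516)
  glass 2 [0.6033 0.1101 0.09  ]
  mug 292 [ 0.5511 -0.2205  0.0737]
scene 220 [ 0.21386752  0.97686267  0.5714323  -0.1733166 ] ang 77.6509
 wing 169 [ 0.4911 -0.0719  0.1436] 0.15729645717795848 ((0.4961465001106262, -0.07361361384391785), (0.05198679864406586, 0.01795596070587635), 1.665732979774475)
  glass 781 [0.5618 0.0965 0.0679]
  mug 689 [ 0.5526 -0.2195  0.0702]
```

View pics/fin.png

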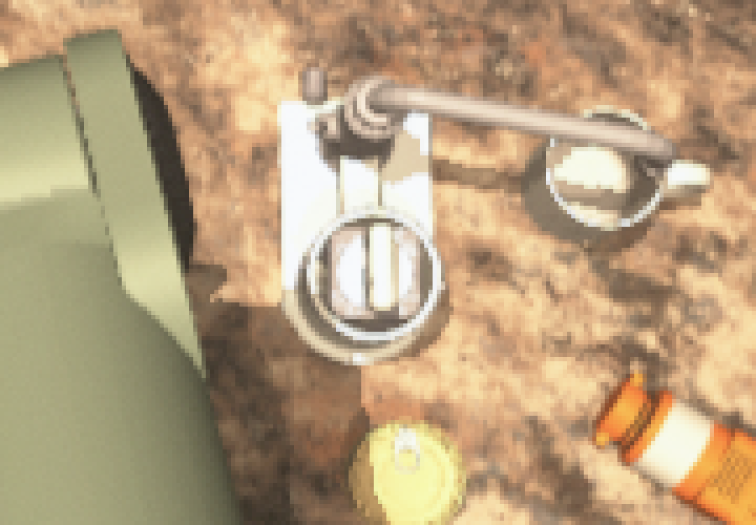

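The final picture shows:
- **Cartridge:** fully seated, with the wing at (380,265). Its top is at 157 mm against 156 mm expected, and it lies within 2° of front to back, so it is locked.
- **Spout:** the tube ends over the mug at (655,150), at an angle of about 78°, which points at the mug.
- **Other things:** the mug at (603,168) and the tin at (408,470) are unmoved, and nothing is touching the robot.

```bash
python3 -c "
from cell import ctrl
print(ctrl.job_done())"
```

```text
the job is handed in; nothing more can be done
None
```

The job is handed in: the cartridge is upright in the bay and turned to its stop, and the spout points at the mug, but by my measurement its outlet is inside the rim about 20 mm past the mug's centre, not within the 6 mm stated; the mug and tin did not move, the glass was still standing where it was, and I did not re-check the bottle.

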